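# Tip the battery pack onto the tester's marked area and start the check

### The job

Without gripping or lifting anything, gently push the standing yellow battery pack near its top so that it topples straight over from where it stands and lies flat wholly inside the white outline on the blue mat, its broad back (the side that faced away from the outline) up. Then press the green button on the grey tester box all the way down and let go. Leave the grey battery pack, the lamp head and the red-capped jar alone.

Things in the scene. Friction and masses are not known exactly. Their poses are not given: they have to be found in the camera images.
- pack_mid (a point): centre of the yellow battery pack with black ends: block 150 mm tall, 80 wide, 50 thick, about 0.45 kg, standing on end on the mat, this point 79 mm above the bench. Axes while standing: z up, x through the thickness towards the outline, y along the width. Pushed high on its -x face it topples to +x about its lower edge, overbalancing at about 18 degrees; its centre lands about 100 mm ahead.
- pack_c0 (a point): corner of the yellow pack's -x broad face (the face that ends up on top): foot end, +y side
- pack_c1 (a point): corner of the yellow pack's -x broad face (the face that ends up on top): foot end, -y side
- pack_c2 (a point): corner of the yellow pack's -x broad face (the face that ends up on top): top end, +y side
- pack_c3 (a point): corner of the yellow pack's -x broad face (the face that ends up on top): top end, -y side
- zone (a point): centre of the white rectangular outline painted on the blue mat (mat 360 x 180 mm, 4 mm thick; this point is on its upper face): outline 210 mm along x by 140 mm along y over the outside of its 6 mm line, flat, no height. The yellow pack stands on the same mat, about 105 mm from this point on its -x side, roughly square to it.
- start_top (a point): centre of the top of the green button, 30 mm in diameter, on top of the grey tester box (80 x 60 mm, 40 mm tall, fixed), which stands on the bench at one or the other long side of the mat. Pressed straight down.
- start (a joint): travel of the green button: 0 released, 0.006 m fully down; a spring returns it; fully down takes 5 N
- grey_pack_mid (a point): centre of the grey battery pack, same size as the yellow one, standing on the bench beside the mat; leave alone
- lamp_mid (a point): centre of the black lamp head with a silver band, 86 mm in diameter at the foot, 97 mm tall, standing on the bench beside the mat; leave alone
- jar_mid (a point): centre of the jar with a red cap, 50 mm in diameter, 60 mm tall, standing on the bench at the long side of the mat across from the tester; leave alone

How it is judged:
By the outcome, as a careful person would: the job done as asked, in the order asked, and still so for the second after the job is handed in, with the robot touching nothing.
It also fails if it takes over 38 s, if anything falls off the work surface, if the arm or the gripper's body presses on something with over 40 N, if the wrist force passes 120 N, or if a joint passes its speed limit or range.

### The arm

A 6-joint arm with a two-finger parallel gripper is mounted at the origin on the work surface. World frame = base frame: x ahead of the robot, y to its left, z up, the work surface at z = 0. Lengths are in m, angles in rad, forces in N, time in s.
With the tool pointing down it reaches from about 0.3 to 0.75 m from the base axis. Payload 8.5 kg.
Tool frame: the origin (TCP) lies at the very end of the fingers, on their centre line; the grasp point (between the pads) lies robot.grasp_offset behind it (robot.grasp_offset is the distance from the TCP to the grasp point, in m); z points along the fingers, y is the line along which they close (so a half turn about z gives the same grasp; the last joint's range is limited). The gripper opens to 85 mm and grips with 20 to 120 N. Pads are 22 mm wide; open, the fingers measure 114 mm over their backs; the gripper's body (76 mm by 85 mm) begins 54 mm behind the grasp point. The pads swing forward as they close: fully open they stand 13 mm farther back than shut.
Start: joints at [-1.387, 0.381, 1.297, -0, 1.464, -0.215], TCP at [0.214, -0.507, 0.231] pointing down, gripper open.
Joint ranges: [-3.11, 3.11], [-0.89, 2.33], [0.22, 2.48], [-1.42, 4.56], [0.17, 2.85], [-2.88, 2.88]. Speed limits (rad/s): [2.39, 2.39, 3.14, 3.14, 3.14, 3.14].

### API

Orientations are given as a unit quaternion [x, y, z, w].
In Python, from plant import robot, cams, recognise gives the robot as it stands.
- The arm moves only by the tool servo_tool, never from a script. Its argument "deltas" is text: rows parted by semicolons, each of 5 numbers parted by spaces: the shift along the tool's x, y, z in cm, then the turn about the tool's z in rad, then the opening, from -1 (shut) to 1 (fully open). In form: dx dy dz spin hand; .... A call has 1 to 8 rows; each row is the pose to reach, as a shift and turn from the pose commanded when the call began, along the tool's axes at that moment; what a row does not reach only later rows make up. A row lasts 1/8 s, in which the tool goes at most 62.5 mm and 10.7 degrees, less where a joint would pass 70% of its speed; a pose out of reach is approached as far as the arm can. A call with a gripper value outside its range is refused whole. The fingers move at their own pace and stop on an object; "grip_force" is the grip in N (left out, the last holds). Time passes only in rows, so rows that repeat a pose let the fingers close. It gives the time, the measured TCP pose, the force, the opening and the grip force at its end, in the units of the state.
- robot.sense(): the state, without advancing time (a new reading comes with each control period).
- cams.capture(name): name is "scene" or "top"; returns the picture (400x640x3 uint8, red, green, blue); there is no depth.
- cams.camera_params(name): a dict with "camera_matrix" (3x3 intrinsics, pixels), "distortion" ([k1, k2, p1, p2, k3] as OpenCV has them; the pictures are not rectified), "origin" and "orientation" of the camera in the world. Camera axes: x right, y down, z forward; pixel columns grow to the right and rows downward; lengths in m; the calibration is good to about 2 mm. A picture is of the moment at which its call begins. camera_params takes no time and is no camera call.
- robot.sign_off(): hands the job in; it is judged then, once.
Trained networks look in the newest picture that a camera, given by its name, has taken for a name from the list of things; names that differ only in an ending like _2 or _b are one class to them, and where a whole thing is asked for, a point or a joint stands for the part that bears it (a point fixed in the world has none). Each returns a list of dicts, best first, with "score" (0 to 1); they miss things now and then, are a little off and sometimes report something else, mostly with a low value. They report only what shows in the picture. A call takes as long as a camera call.
- recognise(camera, label): "location" ([x, y, z] in m, in world coordinates, good to about 4 mm: the middle of the surface that is visible of it).
The state is a dict: "t": time; "qpos": joint angles; "dq": joint speeds; "tau": joint torques, N m; "position": TCP position; "tcp_rot": TCP orientation; "ft_force": force on the tool from outside, world axes, zero at the start; "moment": the same for the moment, N m; "gripper_width": finger opening in m; "finger_force": force on a finger pad.
Only numpy, scipy, OpenCV 4.12 (cv2) and the standard library are available. Lean on these libraries where they do the work, as an engineer would, in place of code of your own. Each camera call takes 0.05 s, during which the arm holds its last target. There are 200 camera calls.

## Working session

There is one attempt and no reset: what is moved stays moved. The work goes in short steps, Python scripts to look and compute and a tool call to move; the robot and the scene stay as the last step left them, time stands still between calls to the robot, and variables do not carry over. Pictures are saved under pics/ and viewed, at most 10 in all, crops included, and the job is handed in when it is done.

Besides the shell and the picture viewer there is one more tool, called in YAML: its name, and indented under it one key for each argument. servo_tool: Moves the arm, as the interface text tells. Its arguments: {"type":"object","properties":{"deltas":{"type":"string"},"grip_force":{"type":"number"}},"required":["deltas"]}

```bash
mkdir -p pics; python3 - <<'E'
from plant import robot, cams, recognise
import cv2
for c in ("scene","top"):
    cv2.imwrite(f"pics/{c}0.png",cams.capture(c)[:,:,::-1])
    p=cams.camera_params(c); print(c,p)
    for n in ["pack_mid","pack_c0","pack_c1","pack_c2","pack_c3","zone","start_top","grey_pack_mid","lamp_mid","jar_mid"]:
        print(n,[(round(r["score"],2),[round(float(v),3) for v in r["location"]]) for r in recognise(c,n)[:3]])
s=robot.sense();print(s["t"],s["position"],s["tcp_rot"],s["gripper_width"],robot.grasp_offset)
E
```

```text
scene {'camera_matrix': array([[472.55616354,   0.        , 325.79261192],
       [  0.        , 472.55616354, 200.2307484 ],
       [  0.        ,   0.        ,   1.        ]]), 'distortion': array([-0.05675074,  0.        ,  0.        ,  0.        ,  0.        ]), 'origin': array([1.1178098 , 0.2170571 , 0.73137016]), 'orientation': array([ 0.52172072,  0.77570387, -0.29661776, -0.19521502])}
pack_mid [(0.6, [0.553, 0.029, 0.113]), (0.35, [0.605, -0.11, 0.061])]
pack_c0 [(0.74, [0.56, 0.032, 0.11])]
pack_c1 [(0.74, [0.56, 0.032, 0.11])]
pack_c2 [(0.74, [0.56, 0.032, 0.11])]
pack_c3 [(0.74, [0.56, 0.032, 0.11])]
zone [(0.95, [0.665, 0.057, 0.004])]
start_top [(0.71, [0.599, -0.112, 0.059]), (0.51, [0.666, 0.057, 0.002])]
grey_pack_mid [(0.94, [0.779, -0.081, 0.119])]
lamp_mid [(0.78, [0.719, 0.216, 0.044]), (0.63, [0.556, 0.031, 0.115])]
jar_mid [(0.64, [0.537, 0.169, 0.053])]
top {'camera_matrix': array([[422.2015035 ,   0.        , 321.5987971 ],
       [  0.        , 422.2015035 , 203.09445454],
       [  0.        ,   0.        ,   1.        ]]), 'distortion': array([-0.08220417,  0.        ,  0.        ,  0.        ,  0.        ]), 'origin': array([0.55196326, 0.01606892, 0.82467631]), 'orientation': array([ 0.70787298, -0.70352641,  0.03629955, -0.05146625])}
pack_mid [(0.78, [0.532, 0.028, 0.153]), (0.39, [0.75, -0.089, 0.15])]
pack_c0 [(0.63, [0.535, 0.025, 0.153])]
pack_c1 [(0.63, [0.535, 0.025, 0.153])]
pack_c2 [(0.63, [0.535, 0.025, 0.153])]
pack_c3 [(0.63, [0.535, 0.025, 0.153])]
zone [(0.75, [0.617, 0.042, 0.004])]
start_top [(0.61, [0.601, -0.108, 0.064])]
grey_pack_mid [(0.58, [0.75, -0.089, 0.152])]
lamp_mid [(0.63, [0.688, 0.203, 0.044])]
jar_mid [(0.94, [0.519, 0.162, 0.059])]
1.1 [ 0.21357107 -0.5068073   0.23131717] [ 9.80184681e-01  1.98085816e-01  1.22586225e-05 -2.85535287e-05] 0.08557860184651428 0.0187
```

View pics/scene0.png

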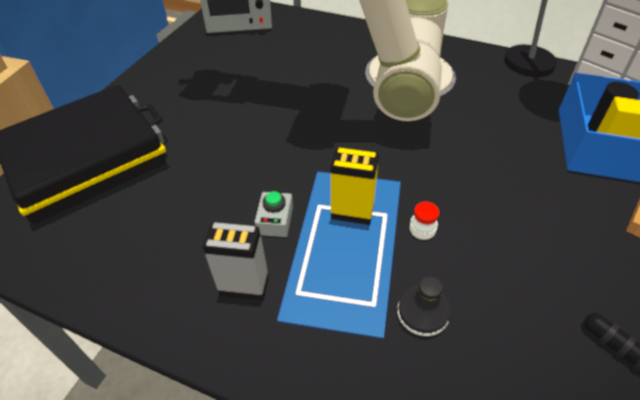

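View pics/top0.png

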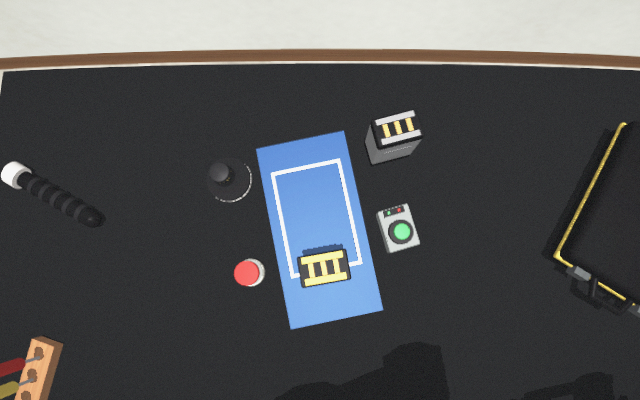

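```bash
cat > h.py <<'E'
import numpy as np, cv2
from scipy.spatial.transform import Rotation as R
from plant import robot, cams, recognise
def plane(c,uv,z):
    p=cams.camera_params(c); uv=np.array(uv,float).reshape(-1,1,2)
    n=cv2.undistortPoints(uv,p["camera_matrix"],p["distortion"]).reshape(-1,2)
    d=R.from_quat(p["orientation"]).apply(np.c_[n,np.ones(len(n))]); o=p["origin"]
    return (o+d*((z-o[2])/d[:,2])[:,None])[:,:2]
def proj(c,X):
    p=cams.camera_params(c); r=R.from_quat(p["orientation"]).inv()
    return cv2.projectPoints(np.array(X,float),r.as_rotvec(),-r.apply(p["origin"]),p["camera_matrix"],p["distortion"])[0].reshape(-1,2)
E
python3 - <<'E'
from h import *
for c in("top","scene"):
    im=cv2.imread(f"pics/{c}0.png"); b,g,r=[im[:,:,i].astype(int) for i in range(3)]
    def big(m,z):
        m=m.astype(np.uint8); n,l,s,_=cv2.connectedComponentsWithStats(m)
        roi=[i for i in range(1,n) if 230<s[i,0]+s[i,2]/2<420 and s[i,1]>110]
        i=max(roi,key=lambda i:s[i,4]); v,u=np.nonzero(l==i)
        return plane(c,np.c_[u,v],z)
    for nm,m in(("mat",(b>120)&(b-r>60)),("outline",(r>190)&(b>190))):
        P=big(m,.004); q=cv2.minAreaRect((P*1000).astype(np.float32)); print(c,nm,np.round(q[0],1),np.round(q[1],1),round(q[2],2))
    if c=="top":
        big_=cv2.resize(im[230:305,275:375],None,fx=7,fy=7,interpolation=cv2.INTER_CUBIC); cv2.imwrite("pics/crop.png",big_)
E
```

```text
top mat [607.4  41.8] [360.6 180.4] 12.09
top outline [626.6  45.9] [212.3 141.6] 12.07
scene mat [608.3  43.6] [362.8 181.8] 12.08
scene outline [627.4  47.8] [213.  142.3] 12.12
```

View pics/crop.png

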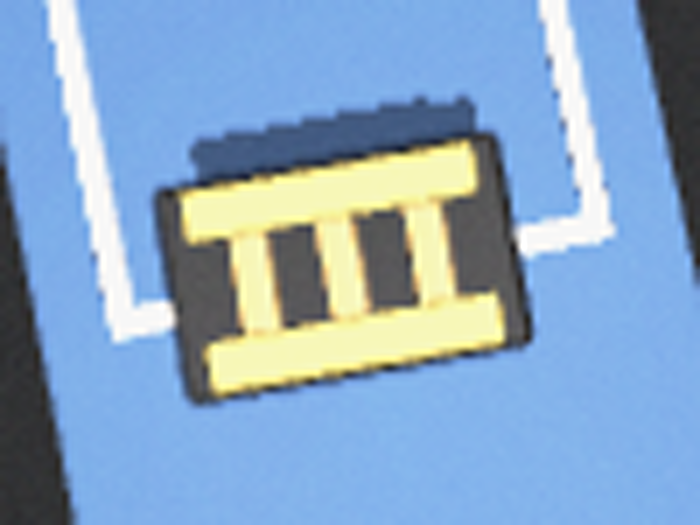

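The crop shows the pack's top with corners at about px (297.4,257.1), (345,249), (351,278.6), (302.6,287.6), standing across the outline's near short side.

```bash
python3 - <<'E'
from h import *
q=plane("top",[(297.4,257.1),(345,249),(351.1,278.6),(302.6,287.6)],.154)*1000
print(np.round(q,1),q.mean(0)); d=lambda a,b:(np.linalg.norm(q[b]-q[a]).round(1),np.degrees(np.arctan2(*(q[b]-q[a])[::-1])).round(1))
print(d(0,1),d(3,2),d(2,1),d(3,0))
z=np.array([627,46.8]);c=q.mean(0);a=np.radians(12.1);u=np.array([np.cos(a),np.sin(a)]);v=np.array([-u[1],u[0]])
print("rel",(c-z)@u,(c-z)@v)
b=plane("top",[(401,231.5)],.06); print("button",b)
b=plane("scene",[(273,199)],.058); print(b)
E
```

```text
[[549.5  68.4]
 [562.8  -6.7]
 [516.5 -16.4]
 [501.9  59.6]] [532.66230986  26.22972561]
(np.float64(76.3), np.float64(-80.0)) (np.float64(77.4), np.float64(-79.1)) (np.float64(47.2), np.float64(11.8)) (np.float64(48.4), np.float64(10.5))
rel -96.55372337113047 -0.33833844036603705
button [[ 0.59629847 -0.11120742]]
[[ 0.60126777 -0.10876081]]
```

servo_tool:
  deltas: "5 -4.6 0 0.05 -1; 10 -9.2 0 0.1 -1; 15 -13.8 0 0.15 -1; 20 -18.4 0 0.2025 -1; 25 -23 0 0.2025 -1; 30 -27.6 0 0.2025 -1; 35 -32.2 0 0.2025 -1; 39 -35.9 0 0.2025 -1"

```text
t: 2.1
position: [0.4217, -0.05, 0.2316]
tcp_rot: [0.995, 0.098, 0.0, 0.0]
ft_force: [1.5, -0.7, 0.3]
gripper_width: 0.0
finger_force: 0.0
```

servo_tool:
  deltas: "0 0 0 0 -1; 0 0 0 0 -1; 0 0 0 0 -1"

```text
t: 2.48
position: [0.4208, -0.0532, 0.2313]
tcp_rot: [0.995, 0.097, -0.0, 0.0]
ft_force: [-0.4, -0.2, 0.4]
gripper_width: 0.0001
finger_force: 0.0
```

```bash
cat > st.py <<'E'
from h import *
import sys
def st(tx,ty,tz):
    s=robot.sense(); M=R.from_quat(s["tcp_rot"]).as_matrix(); p=np.array(s["position"])
    print(s["t"],p.round(4),"yaw",np.degrees(np.arctan2(M[1,0],M[0,0])).round(2),"w",s["gripper_width"],"F",np.round(s["ft_force"],1))
    print("delta cm",(M.T@(np.array([tx,ty,tz])-p)*100).round(2))
if __name__=="__main__": st(*map(float,sys.argv[1:]))
E
python3 st.py .449 .009 .130
```

```text
2.475 [ 0.4208 -0.0532  0.2313] yaw 11.11 w 0.00010938158714680737 F [-0.4 -0.2  0.4]
delta cm [ 3.96 -5.56 10.13]
```

servo_tool:
  deltas: "2 -2.8 2 0 -1; 4 -5.6 4 0 -1; 4 -5.6 7 0 -1; 4 -5.6 9 0 -1; 4 -5.6 10.1 0 -1; 4 -5.6 10.1 0 -1; 4 -5.6 10.1 0 -1"

```text
t: 3.35
position: [0.4498, 0.0103, 0.1311]
tcp_rot: [0.995, 0.098, 0.001, 0.0]
ft_force: [-0.1, -0.4, 1.7]
gripper_width: 0.0001
finger_force: 0.0
```

```bash
python3 - <<'E'
from h import *
from st import st
cv2.imwrite("pics/pre.png",np.vstack([cv2.resize(cams.capture("top")[190:320,220:420],(800,520))[:,:,::-1]]))
st(.5075,.021,.130)
E
```

```text
3.4 [0.4498 0.0104 0.1311] yaw 11.22 w 0.0001823668820012136 F [ 0.1 -0.4  0. ]
delta cm [5.86 0.09 0.11]
```

View pics/pre.png

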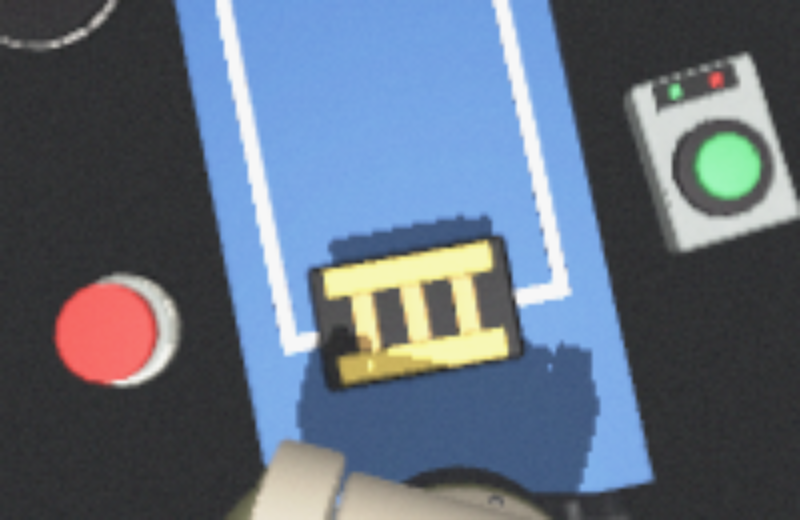

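servo_tool:
  deltas: "1 0.1 0 0 -1; 2 0.1 0 0 -1; 3 0.1 0 0 -1; 3.6 0.1 0 0 -1; 4 0.1 0 0 -1; 4.3 0.1 0 0 -1; 4.6 0.1 0 0 -1; 4.9 0.1 0 0 -1"

```text
t: 4.4
position: [0.4978, 0.0194, 0.1303]
tcp_rot: [0.995, 0.098, -0.0, -0.0]
ft_force: [1.5, 0.3, -0.5]
gripper_width: 0.0001
finger_force: 0.0
```

servo_tool:
  deltas: "0.3 0 0 0 -1; 0.6 0 0 0 -1; 0.9 0 0 0 -1; 1.2 0 0 0 -1; 1.5 0 0 0 -1; 1.8 0 0 0 -1; 2.1 0 0 0 -1; 2.4 0 0 0 -1"

```text
t: 5.4
position: [0.5215, 0.0241, 0.1303]
tcp_rot: [0.995, 0.098, 0.0, -0.0]
ft_force: [0.4, -0.5, 0.2]
gripper_width: 0.0003
finger_force: 0.3
```

```bash
python3 - <<'E'
from h import *
from st import st
a=cams.capture("scene")[120:280,240:440]
cv2.imwrite("pics/push.png",cv2.resize(a,(750,600))[:,:,::-1])
st(.5075,.021,.130)
E
```

```text
5.45 [0.5218 0.0241 0.1303] yaw 11.24 w 3.0315242327219882e-05 F [-0.8 -1.  -0.1]
delta cm [-1.46  0.02  0.03]
```

View pics/push.png

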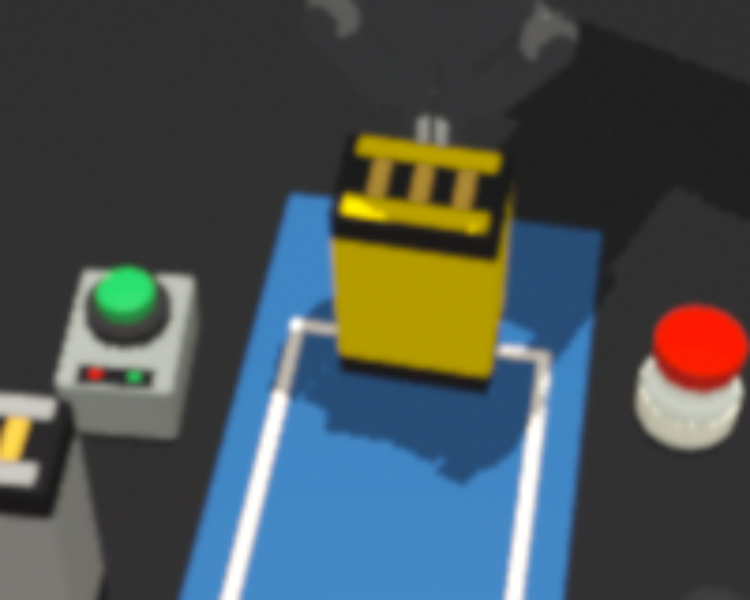

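The pack is tilting with its foot in place, and the fingers are centred on its back (crop px ~430,130). I'll continue the push.

servo_tool:
  deltas: "0.3 0 0 0 -1; 0.6 0 0 0 -1; 0.9 0 0 0 -1; 1.2 0 0 0 -1; 1.5 0 0 0 -1; 1.8 0 0 0 -1; 2.1 0 0 0 -1; 2.1 0 0 0 -1"

```text
t: 6.45
position: [0.542, 0.0282, 0.1303]
tcp_rot: [0.995, 0.098, 0.0, 0.0]
ft_force: [-0.0, 0.4, -0.3]
gripper_width: -0.0003
finger_force: 0.0
```

servo_tool:
  deltas: "0 0 0 0 -1; 0 0 0 0 -1"

```text
t: 6.7
position: [0.5417, 0.0281, 0.1304]
tcp_rot: [0.995, 0.098, -0.0, 0.0]
ft_force: [0.6, 0.1, 0.2]
gripper_width: 0.0001
finger_force: 0.0
```

```bash
python3 - <<'E'
from h import *
from st import st
a=cams.capture("scene")[120:320,200:450]
cv2.imwrite("pics/push2.png",cv2.resize(a,(750,600))[:,:,::-1])
st(.5985,-.110,.2)
E
```

```text
6.75 [0.5417 0.0281 0.1303] yaw 11.25 w 0.0002903758364670556 F [-0.   0.7  0.1]
delta cm [ 2.87 14.66 -6.97]
```

View pics/push2.png

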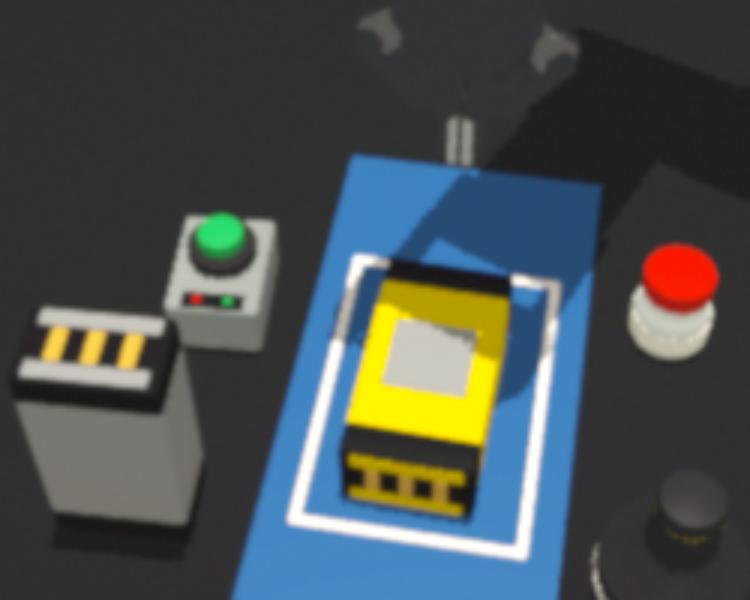

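The pack lies flat inside the outline with its back up (label visible). Next I'll move over the button.

servo_tool:
  deltas: "0 1 -3 0 -1; 0.5 4 -3 0 -1; 1.2 8 -3 0 -1; 2.2 12 -3 0 -1; 2.9 14.1 -3 0 -1; 2.9 14.7 -3 0 -1; 2.9 14.7 -1 0 -1; 2.9 14.7 2 0 -1"

```text
t: 7.75
position: [0.5989, -0.1098, 0.1105]
tcp_rot: [0.995, 0.098, 0.001, 0.0]
ft_force: [0.4, 0.5, -0.2]
gripper_width: -0.0002
finger_force: 0.0
```

servo_tool:
  deltas: "0 0 0 0 -1; 0 0 0 0 -1"

```text
t: 8.0
position: [0.5992, -0.1101, 0.1115]
tcp_rot: [0.995, 0.098, 0.001, 0.0]
ft_force: [-0.7, 0.5, 0.9]
gripper_width: 0.0002
finger_force: 0.0
```

```bash
python3 - <<'E'
from h import *
from st import st
a=cams.capture("scene")[120:320,200:450]
cv2.imwrite("pics/btn.png",cv2.resize(a,(750,600))[:,:,::-1])
print(recognise("scene","start_top")[:2])
st(.5985,-.110,.06)
print(proj("scene",[robot.sense()["position"]]))
E
```

```text
[{'location': [0.6019, -0.1108, 0.0606], 'score': 0.64}]
8.1 [ 0.5994 -0.1103  0.1118] yaw 11.26 w 8.18909593273973e-05 F [ 0.4  1.  -0. ]
delta cm [-0.09 -0.05  5.18]
[[270.06104846 178.52105843]]
```

View pics/btn.png

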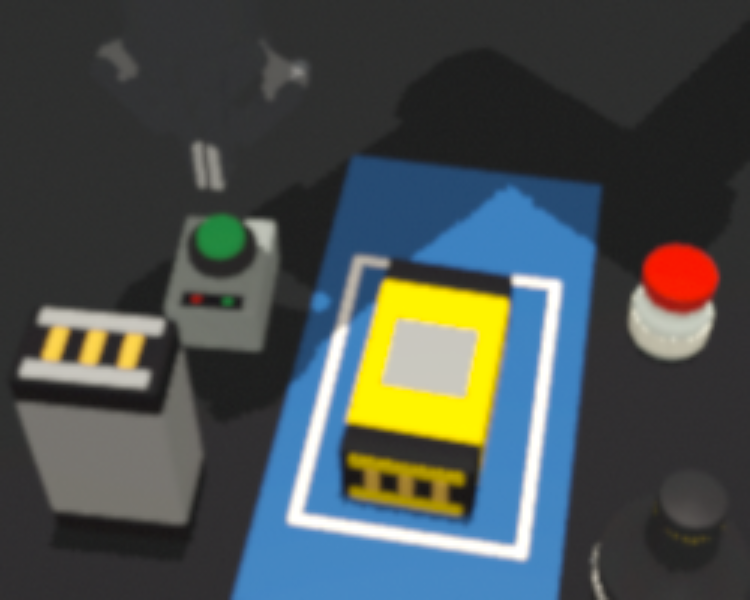

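The fingers (crop px ~208,165) are above the button. The pack appears flat in the outline, and I'll measure that later from the top view. Descending now.

servo_tool:
  deltas: "0 0 1.5 0 -1; 0 0 3 0 -1; 0 0 4 0 -1; 0 0 4.5 0 -1; 0 0 4.8 0 -1; 0 0 5.0 0 -1; 0 0 5.1 0 -1; 0 0 5.2 0 -1"

```text
t: 9.1
position: [0.599, -0.1104, 0.0587]
tcp_rot: [0.995, 0.098, 0.0, 0.0]
ft_force: [-0.7, 0.4, 3.8]
gripper_width: -0.0003
finger_force: 1.6
```

servo_tool:
  deltas: "0 0 0.1 0 -1; 0 0 0.2 0 -1; 0 0 0.3 0 -1; 0 0 0.4 0 -1; 0 0 0.4 0 -1"

```text
t: 9.72
position: [0.5991, -0.1105, 0.0559]
tcp_rot: [0.995, 0.098, 0.001, 0.0]
ft_force: [-5.8, 2.3, 16.5]
gripper_width: 0.0005
finger_force: 7.9
```

servo_tool:
  deltas: "0 0 0.1 0 -1; 0 0 0.1 0 -1; 0 0 0.1 0 -1"

```text
t: 10.1
position: [0.5991, -0.1104, 0.0558]
tcp_rot: [0.995, 0.098, 0.001, 0.001]
ft_force: [-8.6, 1.6, 22.3]
gripper_width: -0.0
finger_force: 11.2
```

```bash
python3 - <<'E'
from h import *
from st import st
a=cams.capture("scene")[170:245,240:320]
cv2.imwrite("pics/press.png",cv2.resize(a,(640,600),interpolation=cv2.INTER_CUBIC)[:,:,::-1])
st(.5985,-.110,.06)
E
```

```text
10.15 [ 0.5991 -0.1104  0.0558] yaw 11.26 w 0.0004051598535676241 F [-7.9  2.  22.3]
delta cm [-0.05 -0.06 -0.42]
```

View pics/press.png

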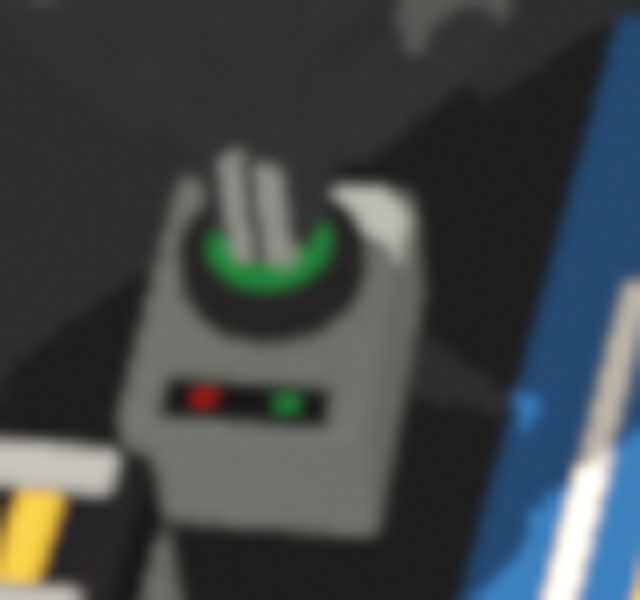

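The fingertips sit on the green cap (crop px ~265,255) and clear of its ring. Position is at a hard stop with 22 N, so the button is fully down. Releasing straight up.

servo_tool:
  deltas: "0 0 -0.6 0 -1; 0 0 -2 0 -1; 0 0 -5 0 -1; 0 0 -9 0 -1; 0 0 -13 0 -1; -3 0 -15 0 -1; -8 4 -15 0 -1; -13 8 -15 0 -1"

```text
t: 11.15
position: [0.488, -0.2126, 0.2039]
tcp_rot: [0.995, 0.099, 0.0, 0.0]
ft_force: [-0.3, 0.1, -0.3]
gripper_width: 0.0
finger_force: 0.0
```

servo_tool:
  deltas: "-5 4 0 0 -1; -8 8 0 0 -1; -8 8 0 0 -1; -8 8 0 0 -1"

```text
t: 11.65
position: [0.4262, -0.3056, 0.2034]
tcp_rot: [0.995, 0.098, 0.0, -0.0]
ft_force: [-0.8, 0.4, 0.4]
gripper_width: 0.0
finger_force: 0.0
```

```bash
python3 - <<'E'
from h import *
from st import st
im=cams.capture("top"); a=im[120:340,220:440]
cv2.imwrite("pics/fin.png",cv2.resize(a,(600,600),interpolation=cv2.INTER_CUBIC)[:,:,::-1])
hsv=cv2.cvtColor(im,cv2.COLOR_RGB2HSV)
m=cv2.inRange(hsv,(20,140,120),(35,255,255)); m[:,:230]=0;m[:,400:]=0;m[:120]=0
v,u=np.nonzero(m); print(cv2.minAreaRect((plane("top",np.c_[u,v],.054)*1000).astype(np.float32)))
print(recognise("top","start_top")[:1]); st(.5,0,.2)
E
```

```text
((640.5322875976562, 16.583656311035156), (109.1424560546875, 0.0), -178.7552032470703)
[{'location': [0.6014, -0.109, 0.0653], 'score': 0.48}]
11.75 [ 0.4267 -0.305   0.2034] yaw 11.33 w 8.687501039552118e-06 F [-0.1  0.9  0.3]
delta cm [ 13.18 -28.46   0.35]
```

View pics/fin.png

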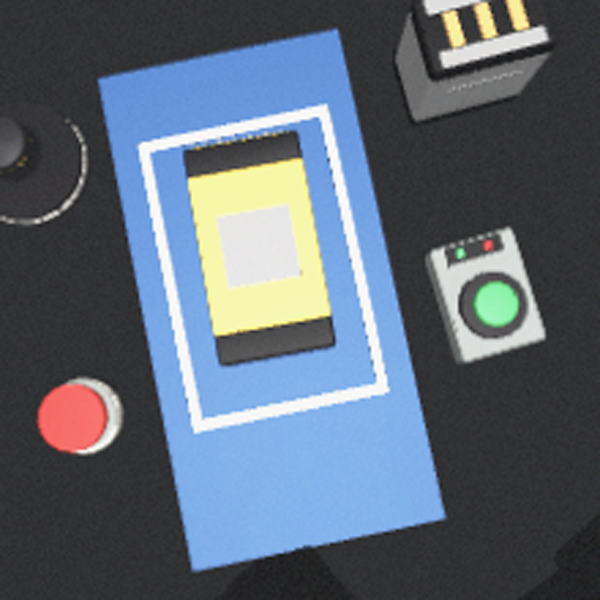

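The pack lies with its corners at about crop px (184,150), (298,133), (334,345), (219,363). The far edge is near the far line, so I'll check the margin.

```bash
python3 - <<'E'
from h import *
px=np.array([(184,151),(298,135),(334,345),(219,363)])*220/600+[220,120]
q=plane("top",px,.054)*1000
a=np.radians(12.1);u=np.array([np.cos(a),np.sin(a)]);v=np.array([-u[1],u[0]])
d=q-[626.8,46.2]; print(np.c_[d@u,d@v].round(1))
E
```

```text
[[ 82.   34.3]
 [ 76.8 -44.1]
 [-67.5 -38.4]
 [-63.7  39. ]]
```

```bash
python3 -c "
from plant import robot
print(robot.sign_off())"
```

```text
the job is handed in; nothing more can be done
None
```

The yellow pack was toppled and lies flat, back up, inside the outline (about 14 mm or more clear of the line); the green button was then pressed to its stop and released, and the job was handed in at about 12 s.

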